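# Pack two lacquer panels with a felt separator between them

## Robot

A 7-joint arm with a two-finger parallel gripper is mounted at the origin on the work surface. World frame = base frame: x ahead of the robot, y to its left, z up, the work surface at z = 0. Lengths are in m, angles in rad, forces in N, time in s.
With the tool pointing down it reaches from about 0.4 to 0.85 m from the base axis. Payload 10.4 kg.
Tool frame: the origin (TCP) lies midway between the tips of the shut fingers; the grasp point (between the pads) lies behind it (pinch_z is the z of the grasp point in the tool frame, in m); z points along the fingers, y is the line along which they close (so a half turn about z gives the same grasp; the last joint's range is limited). The gripper opens to 87 mm and grips with 3 to 60 N. Pads are 19 mm wide; open, the fingers measure 117 mm over their backs; the gripper's body (75 mm by 190 mm) begins 51 mm behind the grasp point.
Start: joints at [1.142, 0.332, -0.065, 1.46, 0.022, 1.35, -0.088], TCP at [0.247, -0.574, 0.223] pointing down, gripper open.
Joint ranges: [-2.6, 2.6], [-0.5, 2.12], [-1.47, 1.34], [0.16, 2.42], [-1.27, 4.41], [0.06, 2.06], [-2.6, 2.6]. Speed limits (rad/s): [2.22, 2.22, 2.79, 2.79, 3.14, 3.14, 3.14].

## Interface

Orientations are given as a unit quaternion [x, y, z, w].
In Python, from station import * gives the robot as it stands.
- The arm moves only by the tool jog_arm, never from a script. Its argument "steps" is a list of rows, each a list of 3 entries, a list of its own where there are three numbers: the opening, from -1 (shut) to 1 (fully open), then the shift along the tool's x, y, z in cm, then the turn about the tool's z in degrees. A call has 1 to 8 rows; each row is the pose to reach, as a shift and turn from the pose commanded when the call began, along the tool's axes at that moment; what a row does not reach only later rows make up. A row lasts 1/12 s, in which the tool goes at most 41.7 mm and 7.16 degrees, less where a joint would pass 70% of its speed; a pose out of reach is approached as far as the arm can. A call with a gripper value outside its range is refused whole. The fingers move at their own pace and stop on an object; "grip_force" is the grip in N (left out, the last holds). Time passes only in rows, so rows that repeat a pose let the fingers close. It gives the time, the measured TCP pose, the force, the opening and the grip force at its end, in the units of the state.
- sense(): the state, without advancing time (a new reading comes with each control period).
- read_camera(name): name is "side" or "top"; returns a dict with "img" (480x640x3 uint8, red, green, blue), "range_z" (480x640 float32, m along the optical axis (not along the pixel's ray), 0 where there is no reading), "fx", "fy", "cx", "cy" (pixels), "R" (3x3) and "t" (3): a world point X has camera coordinates R X + t. Camera axes: x right, y down, z forward; pixel columns grow to the right and rows downward; lengths in m; the calibration is good to about 2 mm. A picture is of the moment at which its call begins.
- finish_job(): hands the job in; it is judged then, once.
The state is a dict: "time_s": time; "joint_positions": joint angles; "qvel": joint speeds; "tau": joint torques, N m; "position": TCP position; "tool_rot": TCP orientation; "force": force on the tool from outside, world axes, zero at the start; "torque": the same for the moment, N m; "grip_width": finger opening in m; "gripper_force": force on a finger pad.
Only numpy, scipy, OpenCV 4.12 (cv2) and the standard library are available. Lean on these libraries where they do the work, as an engineer would, in place of code of your own. Each camera call takes 0.05 s, during which the arm holds its last target. There are 200 camera calls.

## Task

Pack the second lacquer panel into the wooden tray on top of the one already lying there: first lay the long felt-faced separator board over the panel in the tray so that it covers it squarely, let go of it, then lay the second panel on the separator, squarely in line with the panel below. Lacquer must never touch lacquer; set each piece down gently rather than dropping it, leave the bottom panel where it lies, and leave the other things on the bench alone.

Things in the scene. Friction and masses are not known exactly. Their poses are not given: they have to be found in the camera images.
- tray: Fixed shallow tray of pale wood, 246 mm (x) by 176 mm (y) outside, inside 230 by 160 mm. Floor 6 mm thick; long walls (at +-y) 18 mm high, end walls (at +-x) 38 mm high with a hand slot. All walls 8 mm thick. Origin: centre of its underside, on the bench; z up.
- panel_low: The bottom panel: a black lacquered wooden slab, 150 mm (its x) by 54 mm (its y) by 10 mm thick, lying loose on the tray floor, a little off the tray's centre and not quite parallel to its walls. Gold disc and two lines on its face. About 110 g. Origin: centre of its underside, so its face is 10 mm above it; z up.
- separator: The separator: a stiff flat board faced with grey felt, 166 mm (its x) by 66 mm (its y) by 6 mm thick, lying flat on the bench beside the tray (left or right). About 40 g. Longer and wider than a panel by 16 and 12 mm. It is gripped across its 66 mm width with the fingertips 2 to 3 mm above the bench. Origin: centre of its underside; z up.
- panel_top: The second panel: black lacquered wooden slab like the bottom one, 150 mm (its x) by 54 mm (its y) by 10 mm thick, with gold reed lines, lying face up on the bench on the other side of the tray. About 110 g. Either way round along its length is as good. Origin: centre of its underside; z up.
- short_board: Bystander, not for this job: a half-length felt-faced board, 85 by 66 by 6 mm, too short to cover a panel. Loose on the bench. Origin: centre of its underside.
- spatula: Bystander: a flat pale wooden lacquer spatula, 170 mm long (its x), 28 mm wide at the blade, 6 mm thick, lying loose beyond the tray. Origin: middle of its underside.
- bottle: Bystander: a small blue plastic bottle with white cap, 42 mm across, 85 mm high, standing loose. Origin: centre of its underside.
- jar: Bystander: a brown glass jar with steel lid, 52 mm across, 50 mm high, standing loose. Origin: centre of its underside.
- dish: Bystander: a shallow white ceramic dish, 90 mm across, 16 mm high, loose at the left of the bench. Origin: centre of its underside.
Not all that is in view belongs to the job. Leave any white or yellow look-alike of the separator alone.

How it is judged:
By the outcome, as a careful person would: the job done as asked, in the order asked, and still so for the second after the job is handed in, with the robot touching nothing.
It also fails if it takes over 64 s, if anything falls off the work surface, if the arm or the gripper's body presses on something with over 40 N, if the wrist force passes 120 N, or if a joint passes its speed limit or range.

## Working session

There is one attempt and no reset: what is moved stays moved. The work goes in short steps, Python scripts to look and compute and a tool call to move; the robot and the scene stay as the last step left them, time stands still between calls to the robot, and variables do not carry over. Pictures are saved under pics/ and viewed, at most 10 in all, crops included, and the job is handed in when it is done.

Besides the shell and the picture viewer there is one more tool, called after "Emit:" in YAML: its name, and indented under it one key for each argument. jog_arm: Moves the arm, as the interface text tells. Its arguments: {"type":"object","properties":{"steps":{"type":"array"},"grip_force":{"type":"number"}},"required":["steps"]}

```bash
mkdir -p pics; ls; python3 - <<'E'
from station import *
import cv2,numpy as np
s=sense();print({k:np.round(v,4).tolist() for k,v in s.items()})
for n in("top","side"):
    c=read_camera(n);cv2.imwrite(f"pics/{n}0.png",c["img"][:,:,::-1]);np.savez(f"{n}0.npz",**c)
    print(n,c["fx"],c["cx"],c["cy"],np.round(c["R"],3).tolist(),np.round(c["t"],3))
try: print(pinch_z)
except Exception as e: print(e)
E
```

```text
pics
{'time_s': 0.0, 'joint_positions': [1.1424, 0.3329, -0.0647, 1.4609, 0.0216, 1.3499, -0.0885], 'qvel': [0.0005, 0.0001, -0.0009, 0.0016, 0.0014, 0.0006, 0.0022], 'tau': [0.001, -62.3245, 0.0254, -38.9901, -0.0614, 0.0397, 0.0001], 'position': [0.2465, -0.5739, 0.2217], 'tool_rot': [0.9795, 0.2015, -0.0002, -0.0007], 'force': [-0.116, 0.3355, -0.1327], 'torque': [0.0149, -0.0174, -0.0486], 'gripper_force': 0.0, 'grip_width': 0.087}
top 491.91198042343984 320.74596744895007 238.72547803381613 [[0.017, -1.0, 0.002], [-0.998, -0.017, -0.066], [0.066, -0.001, -0.998]] [0.041 0.505 1.387]
side 548.9542044333969 317.24950314499785 236.1744139062298 [[-0.877, -0.48, 0.003], [-0.354, 0.643, -0.68], [0.324, -0.597, -0.733]] [0.465 0.168 1.095]
-0.0187
```

View pics/top0.png

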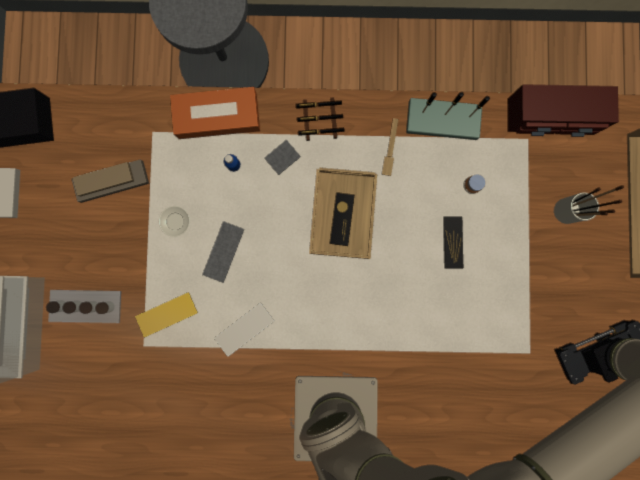

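View pics/side0.png

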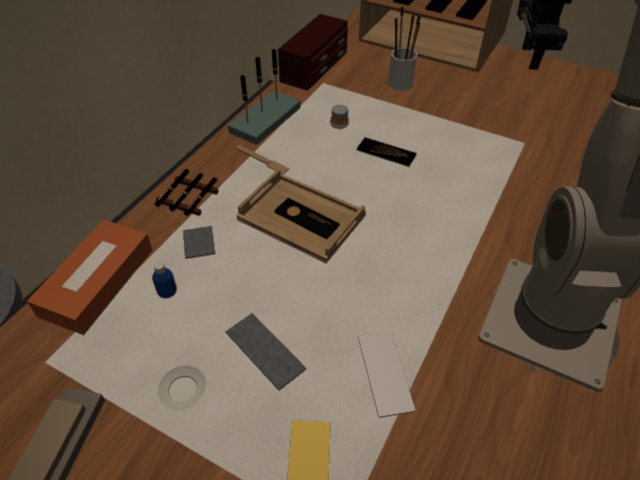

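The top view shows the tray at (343,213) with the low panel at (342,219), and the second panel at (453,242). Grey boards are at (223,252), which is full length, and (283,157), which is half length and so the bystander. The white (245,329) and yellow (167,314) boards are look-alikes. The separator is the long grey one at (223,252), seen at (265,350) in the side view. I'll measure next and confirm it in a crop.

```bash
cat >h.py <<'E'
import numpy as np,cv2
def cast(c,uv,z):
    uv=np.asarray(uv,float).reshape(-1,2)
    d=np.c_[(uv[:,0]-c["cx"])/c["fx"],(uv[:,1]-c["cy"])/c["fy"],np.ones(len(uv))]@c["R"]
    o=-c["R"].T@c["t"];return (o+d*((z-o[2])/d[:,2])[:,None])
def rect(c,roi,z,lo,hi,k=6,satmax=255):
    """largest blob with grey lo..hi in roi (u0,v0,u1,v1); cast to plane z; min-area rect: centre, size mm, long-axis deg"""
    u0,v0,u1,v1=roi
    im=cv2.resize(c["img"][v0:v1,u0:u1],None,fx=k,fy=k,interpolation=cv2.INTER_CUBIC)
    h=cv2.cvtColor(im,cv2.COLOR_RGB2HSV)
    m=((h[...,2]>=lo)&(h[...,2]<=hi)&(h[...,1]<=satmax)).astype(np.uint8)
    m=cv2.morphologyEx(m,cv2.MORPH_OPEN,np.ones((9,9)))
    ct=max(cv2.findContours(m,cv2.RETR_EXTERNAL,cv2.CHAIN_APPROX_NONE)[0],key=cv2.contourArea)
    uv=(ct.reshape(-1,2)+.5)/k-.5+[u0,v0]
    p=cast(c,uv,z)[:,:2]
    hull=cv2.convexHull((p*1000).astype(np.float32))
    (x,y),(w,l),a=cv2.minAreaRect(hull)
    if w<l: w,l,a=l,w,a+90
    a=(a+90)%180-90
    M=cv2.moments((p*1000).astype(np.float32).reshape(-1,1,2))
    return np.round([x,y,w,l,a,M["m10"]/M["m00"],M["m01"]/M["m00"]],1)
E
python3 - <<'E'
from h import *
T=dict(np.load("top0.npz"));S=dict(np.load("side0.npz"))
def val(c,u,v): return cv2.cvtColor(c["img"][v:v+1,u:u+1],cv2.COLOR_RGB2HSV)[0,0]
for u,v in[(223,252),(245,245),(453,225),(435,242),(342,235),(358,225),(342,255)]:print((u,v),val(T,u,v),cast(T,[u,v],0).round(3)[0],T["range_z"][v,u])
print("sep",rect(T,(195,212,252,292),.006,0,125))
print("ptop",rect(T,(435,205,472,280),.010,0,100))
print("plow",rect(T,(326,188,360,250),.016,0,55))
print("S sep",rect(S,(215,305,315,395),.006,0,110))
print("S ptop",rect(S,(350,132,422,170),.010,0,100))
print("S plow",rect(S,(272,194,342,240),.016,0,50))
o=np.hstack([cv2.resize(T["img"][140:300,180:310],None,fx=3,fy=3),cv2.resize(T["img"][160:320,305:415],None,fx=3,fy=3)])
cv2.imwrite("pics/crop1.png",o[:,:,::-1])
E
```

```text
(223, 252) [24 16 82] [0.462 0.331 0.   ] 1.4152275
(245, 245) [ 20  40 186] [0.483 0.268 0.   ] 1.4210167
(453, 225) [18 33 39] [ 0.552 -0.333  0.   ] 1.4162679
(435, 242) [ 20  42 183] [ 0.501 -0.28   0.   ] 1.4165697
(342, 235) [17 62 37] [ 0.517 -0.012  0.   ] 1.3981264
(358, 225) [ 18 116 138] [ 0.547 -0.058  0.   ] 1.4136771
(342, 255) [ 18 116 132] [ 0.459 -0.012  0.   ] 1.3853691
sep [463.1 329.6 165.9  66.8 -19.6 463.2 329.6]
ptop [ 501.4 -329.5  149.1   55.4    1.2  501.7 -329.4]
plow [562.   -9.5 147.7  51.4  -6.5 562.2  -9.4]
S sep [461.8 333.9 168.1  67.7 -19.5 461.7 334.1]
S ptop [ 501.1 -322.1  152.3   64.6    1.5  501.1 -322. ]
S plow [561.   -2.2 152.3  58.2  -6.6 561.1  -2.5]
```

View pics/crop1.png

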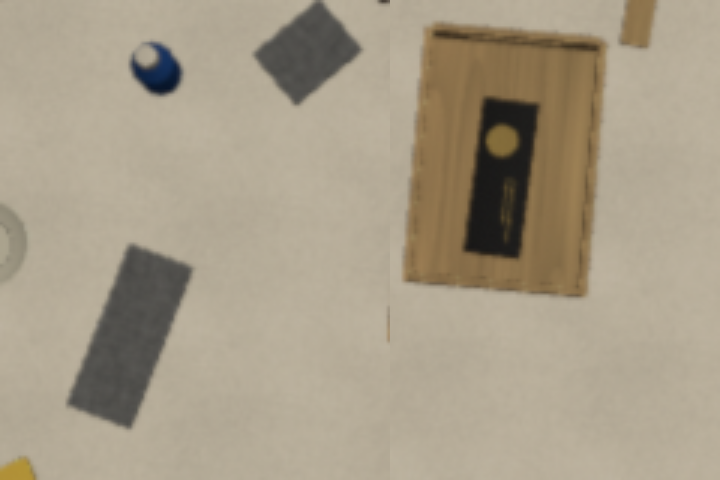

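The crop confirms it: the long grey board (crop pixel 130,335) is the separator, at 166x67 mm. The short board (308,50) is half length. The low panel lies in the tray at crop pixel (500,177). All measured sizes match, so I'm moving via a waypoint in front of the bench.

Emit:
jog_arm:
  steps:
    - [1, [34, -15, 0], 43]
    - [1, [34, -15, 0], 43]
    - [1, [34, -15, 0], 43]
    - [1, [34, -15, 0], 43]
    - [1, [34, -15, 0], 43]
    - [1, [34, -15, 0], 43]
    - [1, [34, -15, 0], 43]
    - [1, [34, -15, 0], 43]
  grip_force: 15

```text
time_s: 0.77
position: [0.4639, -0.3403, 0.2224]
tool_rot: [0.985, -0.174, -0.0, 0.0]
force: [-0.3, 0.2, 0.2]
grip_width: 0.0869
gripper_force: 0.0
```

```bash
cat >g.py <<'E'
from station import *
import numpy as np,sys
from scipy.spatial.transform import Rotation as Ro
def go(x,y,z,yaw):
    s=sense();R=Ro.from_quat(s["tool_rot"]).as_matrix();p=np.array(s["position"])*1000
    th=np.degrees(np.arctan2(R[1,0],R[0,0]))
    print("t",round(s["time_s"],2),"pos",p.round(1),"yaw",round(th,2),"tilt",R[:,2].round(4),"q",np.round(s["joint_positions"],2).tolist(),"F",np.round(s["force"],1),"w",round(s["grip_width"]*1000,1),"gf",round(float(s["gripper_force"]),1))
    print("shift cm",(R.T@(np.array([x,y,z])-p)/10).round(2),"turn",round(-((yaw-th+90)%180-90),2))
if __name__=="__main__": go(*map(float,sys.argv[1:5]))
E
python3 g.py 463 330 150 -19.6
```

```text
t 0.77 pos [ 463.9 -340.3  222.4] yaw -19.99 tilt [-3.e-04 -0.e+00 -1.e+00] q [0.7, 0.23, -0.17, 1.59, 0.04, 1.32, -1.4] F [-0.3  0.2  0.2] w 86.9 gf 0.0
shift cm [-23.   -62.97   7.24] turn -0.39
```

The wrist would run near its limit at the left side in this orientation, so I'm using the half-turned grasp (yaw 160.4).

Emit:
jog_arm:
  steps:
    - [1, [-11.5, -31.5, 0], -57]
    - [1, [-11.5, -31.5, 0], -57]
    - [1, [-11.5, -31.5, 0], -57]
    - [1, [-11.5, -31.5, 0], -57]
    - [1, [-11.5, -31.5, 0], -57]
    - [1, [-11.5, -31.5, 0], -57]
    - [1, [-11.5, -31.5, 0], -57]
    - [1, [-11.5, -31.5, 0], -57]

```text
time_s: 1.43
position: [0.4607, -0.0067, 0.2225]
tool_rot: [0.947, 0.322, -0.0, 0.0]
force: [1.4, 0.2, -0.2]
grip_width: 0.0867
gripper_force: 0.0
```

Emit:
jog_arm:
  steps:
    - [1, [0, 0, 0], -57]
    - [1, [0, 0, 0], -57]
    - [1, [0, 0, 0], -57]
    - [1, [0, 0, 0], -57]
    - [1, [0, 0, 0], -57]
    - [1, [0, 0, 0], -57]
    - [1, [0, 0, 0], -57]
    - [1, [0, 0, 0], -57]

```text
time_s: 2.1
position: [0.4612, -0.0086, 0.2223]
tool_rot: [0.678, 0.735, -0.0, -0.0]
force: [0.3, 1.2, 0.1]
grip_width: 0.0869
gripper_force: 0.0
```

```bash
python3 g.py 463 330 100 160.4
```

```text
t 2.1 pos [461.2  -8.6 222.3] yaw 94.61 tilt [-6.e-04 -1.e-04 -1.e+00] q [0.43, -0.0, -0.5, 1.85, -0.0, 1.3, 0.01] F [0.3 1.2 0.1] w 86.9 gf 0.0
shift cm [33.74  2.91 12.22] turn -65.79
```

Emit:
jog_arm:
  steps:
    - [1, [33.7, 2.9, 0], -57]
    - [1, [33.7, 2.9, 0], -57]
    - [1, [33.7, 2.9, 0], -57]
    - [1, [33.7, 2.9, 0], -57]
    - [1, [33.7, 2.9, 0], -57]
    - [1, [33.7, 2.9, 0], -57]
    - [1, [33.7, 2.9, 0], -57]
    - [1, [33.7, 2.9, 4], -57]

```text
time_s: 2.77
position: [0.4661, 0.3197, 0.1993]
tool_rot: [0.245, 0.97, 0.003, 0.002]
force: [1.4, -0.2, 0.3]
grip_width: 0.0869
gripper_force: 0.0
```

```bash
python3 g.py 463 330 60 160.4
```

```text
t 2.77 pos [466.1 319.7 199.3] yaw 151.67 tilt [ 0.0059  0.0047 -1.    ] q [0.0, 0.31, -0.82, 1.63, 0.23, 1.3, 0.22] F [ 1.4 -0.2  0.3] w 86.9 gf 0.0
shift cm [ 0.81  0.66 13.93] turn -8.73
```

Emit:
jog_arm:
  steps:
    - [1, [0, 0, 3], -8.7]
    - [1, [0, 0, 6], -8.7]
    - [1, [0, 0, 9], -8.7]
    - [1, [0, 0, 12], -8.7]
    - [1, [0, 0, 12], -8.7]
    - [1, [0, 0, 12], -8.7]

```text
time_s: 3.27
position: [0.4643, 0.3142, 0.0747]
tool_rot: [0.174, 0.985, -0.001, -0.001]
force: [0.5, 1.2, 1.3]
grip_width: 0.0873
gripper_force: 0.0
```

```bash
python3 g.py 463 330 3 160.4
```

```text
t 3.27 pos [464.3 314.2  74.7] yaw 159.97 tilt [-0.0029 -0.0013 -1.    ] q [-0.02, 0.44, -0.79, 1.76, 0.35, 1.09, 0.29] F [0.5 1.2 1.3] w 87.3 gf 0.0
shift cm [0.65 1.46 7.16] turn -0.43
```

Emit:
jog_arm:
  steps:
    - [1, [0.65, 1.45, 2], -0.4]
    - [1, [0.65, 1.45, 4], -0.4]
    - [1, [0.65, 1.45, 4], -0.4]
    - [1, [0.65, 1.45, 4], -0.4]
    - [1, [0.65, 1.45, 4], -0.4]

```text
time_s: 3.68
position: [0.4652, 0.3309, 0.0376]
tool_rot: [0.171, 0.985, 0.001, 0.001]
force: [0.4, 0.0, 0.1]
grip_width: 0.087
gripper_force: 0.0
```

```bash
python3 g.py 463 330 3 160.4
```

```text
t 3.68 pos [465.2 330.9  37.6] yaw 160.32 tilt [ 0.0022  0.001  -1.    ] q [-0.08, 0.51, -0.76, 1.77, 0.41, 1.03, 0.23] F [0.4 0.  0.1] w 87.0 gf 0.0
shift cm [ 0.18 -0.17  3.46] turn -0.08
```

Emit:
jog_arm:
  steps:
    - [1, [0.2, -0.15, 1], 0]
    - [1, [0.2, -0.15, 2], 0]
    - [1, [0.2, -0.15, 3], 0]
    - [1, [0.2, -0.15, 3.4], 0]
    - [1, [0.2, -0.15, 3.4], 0]
    - [1, [0.2, -0.15, 3.4], 0]

```text
time_s: 4.18
position: [0.4615, 0.3297, 0.0009]
tool_rot: [0.171, 0.985, -0.0, -0.0]
force: [-0.4, -1.2, -0.4]
grip_width: 0.0872
gripper_force: 0.0
```

```bash
python3 g.py 463 330 2.5 160.4
```

```text
t 4.18 pos [461.5 329.7   0.9] yaw 160.35 tilt [-6.e-04 -4.e-04 -1.e+00] q [-0.1, 0.55, -0.74, 1.8, 0.44, 0.97, 0.2] F [-0.4 -1.2 -0.4] w 87.2 gf 0.0
shift cm [-0.13  0.08 -0.16] turn -0.05
```

Emit:
jog_arm:
  steps:
    - [1, [-0.1, 0.1, -0.2], 0]
    - [1, [-0.1, 0.1, -0.2], 0]
    - [0.3, [-0.1, 0.1, -0.2], 0]
    - [0.3, [-0.1, 0.1, -0.2], 0]
    - [0.3, [-0.1, 0.1, -0.2], 0]
    - [0.3, [-0.1, 0.1, -0.2], 0]
    - [0.3, [-0.1, 0.1, -0.2], 0]
    - [0.3, [-0.1, 0.1, -0.2], 0]

```text
time_s: 4.85
position: [0.4629, 0.3304, 0.0033]
tool_rot: [0.171, 0.985, -0.0, 0.0]
force: [0.3, -0.5, -0.1]
grip_width: 0.0654
gripper_force: 15.0
```

```bash
python3 g.py 463 330 120 160.4
```

```text
t 4.85 pos [462.9 330.4   3.3] yaw 160.35 tilt [-0.e+00 -1.e-04 -1.e+00] q [-0.1, 0.55, -0.74, 1.79, 0.44, 0.97, 0.21] F [ 0.3 -0.5 -0.1] w 65.4 gf 15.0
shift cm [ -0.02  -0.03 -11.67] turn -0.05
```

Emit:
jog_arm:
  steps:
    - [0.3, [0, 0, -0.5], 0]
    - [0.3, [0, 0, -1.5], 0]
    - [0.3, [0, 0, -3], 0]
    - [0.3, [0, 0, -5], 0]
    - [0.3, [0, 0, -7], 0]
    - [0.3, [0, 0, -9], 0]
    - [0.3, [0, 0, -11], 0]
    - [0.3, [0, 0, -12], 0]

```text
time_s: 5.52
position: [0.4637, 0.3315, 0.1273]
tool_rot: [0.17, 0.985, 0.001, 0.002]
force: [0.1, 0.0, 0.6]
grip_width: 0.0656
gripper_force: 15.0
```

```bash
python3 g.py 562 -9.5 125 173.5;python3 - <<'E'
from station import *
import cv2
a=[read_camera(n)["img"] for n in("top","side")]
import numpy as np
o=np.hstack([cv2.resize(a[0][140:340,130:400],None,fx=1.48,fy=1.48),cv2.resize(a[1][150:410,150:420],(400,296))[:296]])
cv2.imwrite("pics/held.png",o[:,:,::-1])
E
```

```text
t 5.52 pos [463.7 331.5 127.3] yaw 160.37 tilt [ 0.0036  0.002  -1.    ] q [-0.03, 0.4, -0.82, 1.7, 0.31, 1.18, 0.3] F [0.1 0.  0.6] w 65.6 gf 15.0
shift cm [-20.71 -28.81   0.2 ] turn -13.13
```

View pics/held.png

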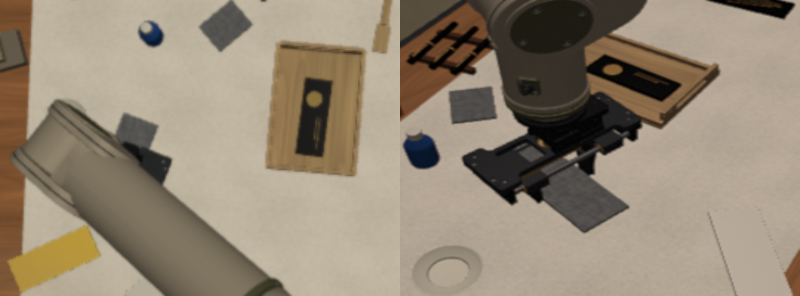

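The separator is held level near its middle (side view ~585,195). Now carrying it over the tray.

Emit:
jog_arm:
  steps:
    - [0.3, [-0.8, -1.1, 0], -1]
    - [0.3, [-2.1, -2.9, 0], -2]
    - [0.3, [-3.6, -5, 0], -3]
    - [0.3, [-5.2, -7.2, 0], -4]
    - [0.3, [-6.8, -9.5, 0], -5]
    - [0.3, [-8.4, -11.7, 0], -6]
    - [0.3, [-10, -13.9, 0], -7]
    - [0.3, [-11.6, -16.1, 0], -8]

```text
time_s: 6.28
position: [0.5177, 0.1381, 0.1224]
tool_rot: [0.101, 0.995, -0.0, -0.001]
force: [0.1, 0.7, -0.6]
grip_width: 0.0655
gripper_force: 15.0
```

```bash
python3 g.py 562 -9.5 125 173.5
```

```text
t 6.28 pos [517.7 138.1 122.4] yaw 168.39 tilt [-1.3e-03 -4.0e-04 -1.0e+00] q [0.33, 0.32, -0.79, 1.79, 0.25, 1.14, 0.84] F [ 0.1  0.7 -0.6] w 65.5 gf 15.0
shift cm [ -7.31 -13.57  -0.26] turn -5.11
```

Emit:
jog_arm:
  steps:
    - [0.3, [-1.1, -2.1, 0], -1]
    - [0.3, [-2.2, -4.2, 0], -2]
    - [0.3, [-3.4, -6.3, 0], -3]
    - [0.3, [-4.6, -8.4, 0], -4]
    - [0.3, [-5.6, -10.3, 0], -5]
    - [0.3, [-6.3, -11.7, 0], -5]
    - [0.3, [-6.8, -12.8, 0], -5]
    - [0.3, [-6.8, -12.8, 0], -5]

```text
time_s: 6.95
position: [0.5587, -0.0023, 0.1224]
tool_rot: [0.06, 0.998, -0.0, -0.001]
force: [-0.0, 0.6, -0.3]
grip_width: 0.0655
gripper_force: 15.0
```

```bash
python3 g.py 562 -9.5 60 173.5
```

```text
t 6.95 pos [558.7  -2.3 122.4] yaw 173.14 tilt [-1.3e-03 -8.0e-04 -1.0e+00] q [0.53, 0.36, -0.72, 1.73, 0.26, 1.15, 1.18] F [-0.   0.6 -0.3] w 65.5 gf 15.0
shift cm [-0.42 -0.67  6.24] turn -0.36
```

Emit:
jog_arm:
  steps:
    - [0.3, [-0.4, -0.65, 1], -0.4]
    - [0.3, [-0.4, -0.65, 2.5], -0.4]
    - [0.3, [-0.4, -0.65, 4], -0.4]
    - [0.3, [-0.4, -0.65, 5.5], -0.4]
    - [0.3, [-0.4, -0.65, 6.5], -0.4]
    - [0.3, [-0.4, -0.65, 7], -0.4]
    - [0.3, [-0.4, -0.65, 7], -0.4]

```text
time_s: 7.53
position: [0.5612, -0.0055, 0.0521]
tool_rot: [0.054, 0.999, 0.0, -0.001]
force: [0.3, 0.1, 0.6]
grip_width: 0.0653
gripper_force: 15.0
```

```bash
python3 g.py 562 -9.5 19.5 173.5
```

```text
t 7.53 pos [561.2  -5.5  52.1] yaw 173.83 tilt [-1.9e-03  5.0e-04 -1.0e+00] q [0.5, 0.45, -0.69, 1.78, 0.33, 1.03, 1.15] F [0.3 0.1 0.6] w 65.3 gf 15.0
shift cm [-0.13 -0.39  3.26] turn 0.33
```

Emit:
jog_arm:
  steps:
    - [0.3, [-0.1, -0.4, 0.5], 0.3]
    - [0.3, [-0.1, -0.4, 1.2], 0.3]
    - [0.3, [-0.1, -0.4, 1.9], 0.3]
    - [0.3, [-0.1, -0.4, 2.2], 0.3]
    - [0.3, [-0.1, -0.4, 2.2], 0.3]
    - [0.3, [-0.1, -0.4, 2.2], 0.3]
    - [0.3, [-0.1, -0.4, 2.2], 0.3]

```text
time_s: 8.12
position: [0.5628, -0.0102, 0.0317]
tool_rot: [0.057, 0.998, 0.0, 0.0]
force: [-0.8, -0.1, -0.1]
grip_width: 0.0652
gripper_force: 15.0
```

```bash
python3 g.py 562 -9.5 19.5 173.5; python3 - <<'E'
from station import *
import cv2,numpy as np
c=read_camera("side");np.savez("side1.npz",**c);t=read_camera("top");np.savez("top1.npz",**t)
o=np.hstack([cv2.resize(t["img"][160:270,300:390],(400,489)),cv2.resize(c["img"][170:280,220:380],(400,275))[:275] if 0 else cv2.resize(c["img"][165:271,230:317+0],(400,489))])
cv2.imwrite("pics/pre.png",o[:,:,::-1])
E
```

```text
t 8.12 pos [562.8 -10.2  31.7] yaw 173.46 tilt [ 5.e-04  0.e+00 -1.e+00] q [0.5, 0.47, -0.68, 1.8, 0.35, 0.99, 1.14] F [-0.8 -0.1 -0.1] w 65.2 gf 15.0
shift cm [0.09 0.06 1.22] turn -0.04
```

View pics/pre.png

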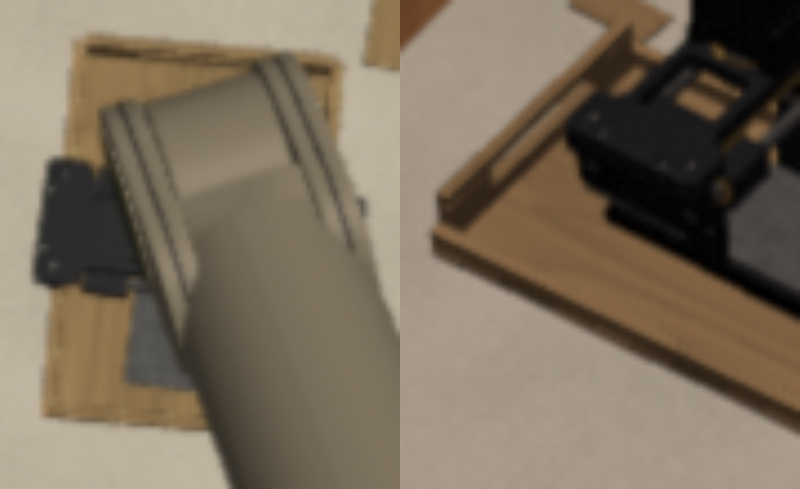

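The separator sits above the panel, clear of the walls. Lowering slowly.

Emit:
jog_arm:
  steps:
    - [0.3, [0, 0, 0.3], 0]
    - [0.3, [0, 0, 0.6], 0]
    - [0.3, [0, 0, 0.8], 0]
    - [0.3, [0, 0, 0.9], 0]
    - [0.3, [0, 0, 1], 0]
    - [0.3, [0, 0, 1], 0]
    - [0.3, [0, 0, 1], 0]

```text
time_s: 8.8
position: [0.5626, -0.0103, 0.0214]
tool_rot: [0.057, 0.998, -0.0, 0.0]
force: [0.5, -0.2, -0.4]
grip_width: 0.0653
gripper_force: 15.0
```

```bash
python3 g.py 562 -9.5 19.5 173.5
```

```text
t 8.8 pos [562.6 -10.3  21.4] yaw 173.45 tilt [ 0.e+00 -1.e-04 -1.e+00] q [0.49, 0.49, -0.67, 1.8, 0.36, 0.98, 1.13] F [ 0.5 -0.2 -0.4] w 65.3 gf 15.0
shift cm [0.07 0.08 0.19] turn -0.05
```

Emit:
jog_arm:
  steps:
    - [0.3, [0.05, 0.05, 0.05], 0]
    - [0.3, [0.05, 0.05, 0.1], 0]
    - [0.3, [0.05, 0.05, 0.15], 0]
    - [0.3, [0.05, 0.05, 0.17], 0]
    - [0.3, [0.05, 0.05, 0.17], 0]

```text
time_s: 9.22
position: [0.5621, -0.0098, 0.0197]
tool_rot: [0.057, 0.998, -0.0, -0.0]
force: [0.3, 0.2, -0.3]
grip_width: 0.0654
gripper_force: 15.0
```

```bash
python3 g.py 562 -9.5 19.5 173.5
```

```text
t 9.22 pos [562.1  -9.8  19.7] yaw 173.45 tilt [-0.e+00 -1.e-04 -1.e+00] q [0.49, 0.49, -0.67, 1.8, 0.36, 0.97, 1.13] F [ 0.3  0.2 -0.3] w 65.4 gf 15.0
shift cm [0.01 0.03 0.02] turn -0.05
```

Emit:
jog_arm:
  steps:
    - [0.3, [0, 0, 0.04], 0]
    - [0.3, [0, 0, 0.07], 0]
    - [0.3, [0, 0, 0.07], 0]
    - [1, [0, 0, 0.05], 0]
    - [1, [0, 0, 0.05], 0]
    - [1, [0, 0, 0.05], 0]
    - [1, [0, 0, 0.05], 0]
    - [1, [0, 0, 0.05], 0]

```text
time_s: 9.88
position: [0.5621, -0.0098, 0.0191]
tool_rot: [0.057, 0.998, -0.0, -0.0]
force: [-0.2, -0.4, 1.0]
grip_width: 0.0855
gripper_force: 0.0
```

```bash
python3 g.py 501.5 -329.5 130 1.2
```

```text
t 9.88 pos [562.1  -9.8  19.1] yaw 173.45 tilt [-0. -0. -1.] q [0.49, 0.49, -0.67, 1.8, 0.36, 0.97, 1.13] F [-0.2 -0.4  1. ] w 85.5 gf 0.0
shift cm [  2.37 -32.45 -11.09] turn -7.75
```

Emit:
jog_arm:
  steps:
    - [1, [0, 0, -1], 0]
    - [1, [0, 0, -3], 0]
    - [1, [0, 0, -6], 0]
    - [1, [0, 0, -9], 0]
    - [1, [0.5, -3, -11], -2]
    - [1, [1, -7, -11], -4]
    - [1, [1.5, -11, -11], -6]
    - [1, [2, -15, -11], -7.7]

```text
time_s: 10.55
position: [0.5249, -0.158, 0.1307]
tool_rot: [-0.011, 1.0, -0.001, 0.001]
force: [0.4, -0.2, -0.4]
grip_width: 0.0872
gripper_force: 0.0
```

Emit:
jog_arm:
  steps:
    - [1, [0, -4, 0], 0]
    - [1, [0, -8, 0], 0]
    - [1, [0, -12, 0], 0]
    - [1, [0, -16, 0], 0]
    - [1, [0, -17.5, 0], 0]
    - [1, [0, -17.5, 0], 0]
    - [1, [0, -17.5, 0], 0]

```text
time_s: 11.13
position: [0.5286, -0.3319, 0.1295]
tool_rot: [-0.009, 1.0, 0.0, 0.0]
force: [1.6, 0.7, 0.8]
grip_width: 0.087
gripper_force: 0.0
```

```bash
python3 g.py 501.5 -329.5 40 1.2;python3 - <<'E'
from station import *
from h import *
T=read_camera("top");np.savez("top2.npz",**T)
S=read_camera("side");np.savez("side2.npz",**S)
print(rect(T,(318,180,366,262),.022,0,95,6,45))
print(rect(T,(318,180,366,262),.022,0,95,6,70))
cv2.imwrite("pics/sep.png",np.hstack([cv2.resize(T["img"][150:280,300:390],(400,578)),cv2.resize(S["img"][160:290,230:370],(400,371+207))])[:,:,::-1])
E
```

```text
t 11.13 pos [ 528.6 -331.9  129.5] yaw -178.93 tilt [ 3.e-04  6.e-04 -1.e+00] q [0.94, 0.46, -0.59, 1.55, 0.27, 1.21, 1.89] F [1.6 0.7 0.8] w 87.0 gf 0.0
shift cm [2.7  0.29 8.95] turn -0.13
[561.7 -10.6 162.9  62.6  -6.6 561.7 -10.6]
[561.5 -10.3 163.8  63.9  -6.7 561.6 -10.5]
```

View pics/sep.png

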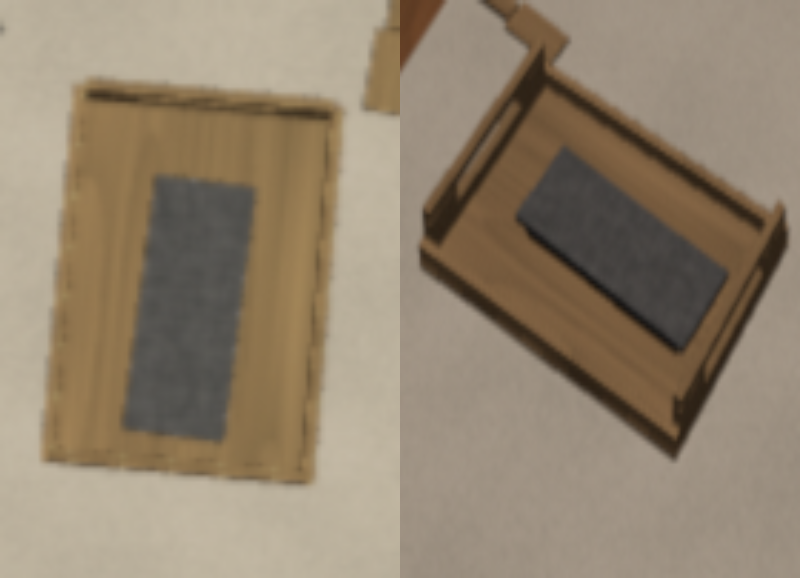

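The separator lies flat and square over the low panel (crop 190,308): centre within about 1 mm and angle within 0.2°. Next is the second panel.

Emit:
jog_arm:
  steps:
    - [1, [2.7, 0.3, 2], -0.1]
    - [1, [2.7, 0.3, 4.5], -0.1]
    - [1, [2.7, 0.3, 7], -0.1]
    - [1, [2.7, 0.3, 9], -0.1]
    - [1, [2.7, 0.3, 9], -0.1]
    - [1, [2.7, 0.3, 9], -0.1]
    - [1, [2.7, 0.3, 9], -0.1]

```text
time_s: 11.82
position: [0.5028, -0.3285, 0.0409]
tool_rot: [-0.012, 1.0, -0.0, 0.001]
force: [0.5, -0.6, 0.2]
grip_width: 0.0874
gripper_force: 0.0
```

```bash
python3 g.py 501.5 -329.5 3.5 1.2
```

```text
t 11.82 pos [ 502.8 -328.5   40.9] yaw -178.67 tilt [ 1.7e-03 -8.0e-04 -1.0e+00] q [0.95, 0.51, -0.57, 1.69, 0.31, 1.03, 1.88] F [ 0.5 -0.6  0.2] w 87.4 gf 0.0
shift cm [ 0.14 -0.1   3.74] turn 0.13
```

Emit:
jog_arm:
  steps:
    - [1, [0.1, -0.1, 1], 0.1]
    - [1, [0.1, -0.1, 2], 0.1]
    - [1, [0.1, -0.1, 3], 0.1]
    - [1, [0.1, -0.1, 3.5], 0.1]
    - [1, [0.1, -0.1, 3.5], 0.1]
    - [1, [0.1, -0.1, 3.5], 0.1]

```text
time_s: 12.32
position: [0.5004, -0.3298, 0.0038]
tool_rot: [-0.01, 1.0, 0.0, -0.0]
force: [0.6, -0.5, 0.7]
grip_width: 0.0872
gripper_force: 0.0
```

```bash
python3 g.py 501.5 -329.5 3.5 1.2
```

```text
t 12.32 pos [ 500.4 -329.8    3.8] yaw -178.84 tilt [-6.e-04  6.e-04 -1.e+00] q [0.94, 0.55, -0.55, 1.72, 0.34, 0.97, 1.86] F [ 0.6 -0.5  0.7] w 87.2 gf 0.0
shift cm [-0.11  0.03  0.03] turn -0.04
```

Emit:
jog_arm:
  steps:
    - [1, [-0.05, 0, 0], 0]
    - [1, [-0.05, 0, 0], 0]
    - [0, [-0.05, 0, 0], 0]
    - [0, [-0.05, 0, 0], 0]
    - [0, [-0.05, 0, 0], 0]
    - [0, [-0.05, 0, 0], 0]
    - [0, [-0.05, 0, 0], 0]
    - [0, [-0.05, 0, 0], 0]
  grip_force: 20

```text
time_s: 12.98
position: [0.5011, -0.33, 0.0042]
tool_rot: [-0.01, 1.0, -0.0, 0.0]
force: [-0.6, 0.6, -0.0]
grip_width: 0.0551
gripper_force: 0.0
```

Emit:
jog_arm:
  steps:
    - [0, [0, 0, 0], 0]
    - [0, [0, 0, 0], 0]

```text
time_s: 13.15
position: [0.5011, -0.3301, 0.0043]
tool_rot: [-0.01, 1.0, -0.0, 0.0]
force: [-0.1, 0.3, 0.0]
grip_width: 0.0535
gripper_force: 20.0
```

```bash
python3 g.py 501.5 -329.5 120 1.2
```

```text
t 13.15 pos [ 501.1 -330.1    4.3] yaw -178.85 tilt [ 1.e-04 -1.e-04 -1.e+00] q [0.94, 0.55, -0.55, 1.71, 0.34, 0.97, 1.86] F [-0.1  0.3  0. ] w 53.5 gf 20.0
shift cm [ -0.04   0.06 -11.57] turn -0.05
```

Emit:
jog_arm:
  steps:
    - [0, [0, 0, -0.5], 0]
    - [0, [0, 0, -1.5], 0]
    - [0, [0, 0, -3], 0]
    - [0, [0, 0, -5], 0]
    - [0, [0, 0, -7], 0]
    - [0, [0, 0, -9], 0]
    - [0, [0, 0, -11], 0]
    - [0, [0, 0, -12], 0]

```text
time_s: 13.82
position: [0.5022, -0.3304, 0.1277]
tool_rot: [-0.01, 1.0, -0.001, 0.001]
force: [0.3, -0.1, -1.3]
grip_width: 0.054
gripper_force: 20.0
```

```bash
python3 g.py 561.6 -9.5 120 -6.5
```

```text
t 13.82 pos [ 502.2 -330.4  127.7] yaw -178.84 tilt [ 0.0029 -0.0021 -1.    ] q [0.98, 0.41, -0.6, 1.62, 0.25, 1.18, 1.92] F [ 0.3 -0.1 -1.3] w 54.0 gf 20.0
shift cm [-6.59 31.97  0.72] turn 7.66
```

Emit:
jog_arm:
  steps:
    - [0, [-0.2, 1, 0], 0.5]
    - [0, [-0.5, 2.7, 0], 1]
    - [0, [-1, 5, 0], 2]
    - [0, [-1.5, 7.4, 0], 3]
    - [0, [-2, 9.8, 0], 4]
    - [0, [-2.5, 12.2, 0], 5]
    - [0, [-3, 14.6, 0], 6]
    - [0, [-3.5, 17, 0], 7]

```text
time_s: 14.48
position: [0.5321, -0.1572, 0.1231]
tool_rot: [0.051, 0.999, 0.0, -0.001]
force: [0.8, -0.4, -0.5]
grip_width: 0.0536
gripper_force: 20.0
```

Emit:
jog_arm:
  steps:
    - [0, [-0.2, 2.4, 0], 0]
    - [0, [-0.5, 4.8, 0], 0]
    - [0, [-0.7, 7.2, 0], 0]
    - [0, [-1, 9.5, 0], 0]
    - [0, [-1.2, 11.5, 0], 0]
    - [0, [-1.3, 13, 0], 0]
    - [0, [-1.3, 14, 0], 0]
    - [0, [-1.3, 14, 0], 0]

```text
time_s: 15.15
position: [0.5593, -0.0182, 0.1235]
tool_rot: [0.049, 0.999, 0.001, -0.001]
force: [-0.1, 0.3, -0.9]
grip_width: 0.0536
gripper_force: 20.0
```

```bash
python3 g.py 561.6 -9.5 60 -6.5
```

```text
t 15.15 pos [559.3 -18.2 123.5] yaw 174.35 tilt [-0.001   0.0012 -1.    ] q [0.56, 0.36, -0.73, 1.73, 0.25, 1.16, 1.23] F [-0.1  0.3 -0.9] w 53.6 gf 20.0
shift cm [-0.15  0.88  6.35] turn 0.85
```

Emit:
jog_arm:
  steps:
    - [0, [-0.15, 0.9, 1], 0.8]
    - [0, [-0.15, 0.9, 2.5], 0.8]
    - [0, [-0.15, 0.9, 4], 0.8]
    - [0, [-0.15, 0.9, 5.5], 0.8]
    - [0, [-0.15, 0.9, 6.3], 0.8]
    - [0, [-0.15, 0.9, 6.3], 0.8]
    - [0, [-0.15, 0.9, 6.3], 0.8]
    - [0, [-0.15, 0.9, 6.3], 0.8]

```text
time_s: 15.82
position: [0.5628, -0.0129, 0.062]
tool_rot: [0.058, 0.998, -0.0, 0.001]
force: [0.8, 0.3, -1.7]
grip_width: 0.0536
gripper_force: 20.0
```

```bash
python3 g.py 561.6 -9.5 26.3 -6.5
```

```text
t 15.82 pos [562.8 -12.9  62. ] yaw 173.33 tilt [ 1.e-03 -2.e-04 -1.e+00] q [0.52, 0.43, -0.7, 1.77, 0.32, 1.05, 1.16] F [ 0.8  0.3 -1.7] w 53.6 gf 20.0
shift cm [0.16 0.33 3.57] turn -0.17
```

Emit:
jog_arm:
  steps:
    - [0, [0.15, 0.3, 0.6], -0.15]
    - [0, [0.15, 0.3, 1.2], -0.15]
    - [0, [0.15, 0.3, 1.9], -0.15]
    - [0, [0.15, 0.3, 2.4], -0.15]
    - [0, [0.15, 0.3, 2.7], -0.15]
    - [0, [0.15, 0.3, 2.7], -0.15]
    - [0, [0.15, 0.3, 2.7], -0.15]
    - [0, [0.15, 0.3, 2.7], -0.15]

```text
time_s: 16.48
position: [0.5614, -0.0095, 0.0344]
tool_rot: [0.057, 0.998, -0.0, 0.0]
force: [-0.2, -0.0, -1.1]
grip_width: 0.0534
gripper_force: 20.0
```

```bash
python3 g.py 561.6 -9.5 26.3 -6.5
```

```text
t 16.48 pos [561.4  -9.5  34.4] yaw 173.5 tilt [ 4.e-04 -0.e+00 -1.e+00] q [0.5, 0.47, -0.68, 1.8, 0.35, 1.0, 1.14] F [-0.2 -0.  -1.1] w 53.4 gf 20.0
shift cm [-0.02  0.    0.81] turn -0.0
```

Aligned. Lowering to just above the felt, then easing it down.

Emit:
jog_arm:
  steps:
    - [0, [0, 0, 0.25], 0]
    - [0, [0, 0, 0.45], 0]
    - [0, [0, 0, 0.58], 0]
    - [0, [0, 0, 0.66], 0]
    - [0, [0, 0, 0.72], 0]
    - [0, [0, 0, 0.75], 0]
    - [0, [0, 0, 0.75], 0]
    - [0, [0, 0, 0.75], 0]

```text
time_s: 17.15
position: [0.5612, -0.0095, 0.0268]
tool_rot: [0.057, 0.998, -0.0, 0.0]
force: [0.6, -0.3, -3.2]
grip_width: 0.0538
gripper_force: 20.0
```

```bash
python3 g.py 561.6 -9.5 26.3 -6.5
```

```text
t 17.15 pos [561.2  -9.5  26.8] yaw 173.5 tilt [ 1.e-04 -1.e-04 -1.e+00] q [0.5, 0.48, -0.68, 1.8, 0.35, 0.99, 1.13] F [ 0.6 -0.3 -3.2] w 53.8 gf 20.0
shift cm [-0.04  0.01  0.05] turn -0.0
```

Emit:
jog_arm:
  steps:
    - [0, [0, 0, 0.03], 0]
    - [0, [0, 0, 0.05], 0]
    - [0, [0, 0, 0.07], 0]
    - [0, [0, 0, 0.07], 0]

```text
time_s: 17.48
position: [0.5612, -0.0095, 0.0262]
tool_rot: [0.057, 0.998, -0.0, 0.0]
force: [-1.6, -0.4, 1.4]
grip_width: 0.0536
gripper_force: 20.0
```

```bash
python3 g.py 561.6 -9.5 26.3 -6.5
```

```text
t 17.48 pos [561.2  -9.5  26.2] yaw 173.49 tilt [ 1.e-04 -2.e-04 -1.e+00] q [0.5, 0.48, -0.68, 1.8, 0.36, 0.98, 1.13] F [-1.6 -0.4  1.4] w 53.6 gf 20.0
shift cm [-0.04  0.01 -0.01] turn -0.01
```

Force on the tool has turned upward, so the panel is resting. Releasing.

Emit:
jog_arm:
  steps:
    - [0.6, [0, 0, 0], 0]
    - [0.95, [0, 0, 0], 0]
    - [0.95, [0, 0, 0], 0]
    - [0.95, [0, 0, 0], 0]
    - [0.95, [0, 0, 0], 0]
    - [0.95, [0, 0, 0], 0]

```text
time_s: 17.98
position: [0.5612, -0.0095, 0.026]
tool_rot: [0.057, 0.998, -0.0, 0.0]
force: [0.3, -0.3, 0.5]
grip_width: 0.0819
gripper_force: 0.0
```

Emit:
jog_arm:
  steps:
    - [0.95, [0, 0, -0.8], 0]
    - [0.95, [0, 0, -2.5], 0]
    - [0.95, [0, 0, -5], 0]
    - [0.95, [0, 0, -8], 0]
    - [0.95, [0, 0, -12], 0]
    - [0.95, [0, -4, -14], 0]
    - [0.95, [0, -8, -15], 0]
    - [0.95, [0, -12, -15], 0]

```text
time_s: 18.65
position: [0.549, -0.1284, 0.18]
tool_rot: [0.055, 0.998, -0.001, 0.003]
force: [0.8, -1.1, -0.3]
grip_width: 0.0848
gripper_force: 0.0
```

Emit:
jog_arm:
  steps:
    - [0.95, [0, -4, 0], 0]
    - [0.95, [0, -8, 0], 0]
    - [0.95, [0, -12, 0], 0]
    - [0.95, [0, -15, 0], 0]
    - [0.95, [0, -15, 0], 0]
    - [0.95, [0, -15, 0], 0]
    - [0.95, [0, -15, 0], 0]

```text
time_s: 19.23
position: [0.531, -0.276, 0.1764]
tool_rot: [0.056, 0.998, 0.0, 0.0]
force: [-0.4, -0.0, -0.0]
grip_width: 0.0848
gripper_force: 0.0
```

```bash
python3 g.py 561 -300 170 -6.5;python3 - <<'E'
from station import *
from h import *
T=read_camera("top");S=read_camera("side")
print("ptop",rect(T,(318,180,366,262),.032,0,55))
print("sep",rect(T,(318,180,366,262),.022,0,95,6,70))
cv2.imwrite("pics/end.png",np.hstack([cv2.resize(T["img"][150:280,300:390],(400,578)),cv2.resize(S["img"][160:290,230:370],(400,578))])[:,:,::-1])
E
```

```text
t 19.23 pos [ 531.  -276.   176.4] yaw 173.54 tilt [ 5.e-04  6.e-04 -1.e+00] q [0.89, 0.37, -0.61, 1.57, 0.21, 1.27, 1.71] F [-0.4 -0.  -0. ] w 84.8 gf 0.0
shift cm [-3.25 -2.05  0.64] turn 0.04
ptop [562.  -10.2 151.2  54.9  -6.5 561.7 -10.5]
sep [561.5 -10.2 163.7  64.   -6.7 561.6 -10.6]
```

View pics/end.png

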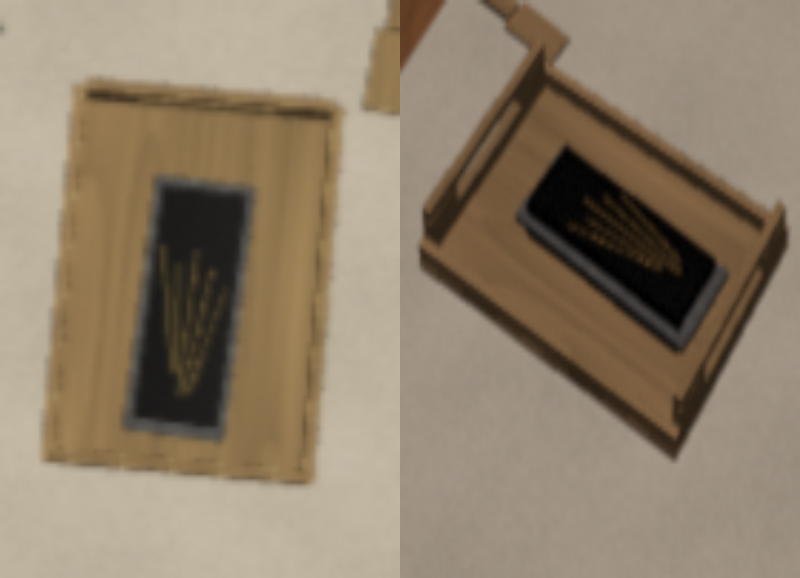

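The second panel lies centred on the separator (crop 190,305) with an even felt border all round, and the arm is clear. Handing in.

```bash
python3 -c "
from station import *
print(finish_job())"
```

```text
the job is handed in; nothing more can be done
None
```

The job is handed in at about 19 s of the 64 s: the separator lies squarely over the bottom panel and the second panel squarely on it, each measuring within about 1 mm and 0.2° of the bottom panel's position before it was covered.

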